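Double up the cup and open the cleaner jug's safety cap

TASK

Get ready to pour some cleaner: first double up the two loose tumblers by setting one fully down inside the other, upright on the table, and let go of them. Then open the jug's push-and-turn safety cap: press the cap down, twist it anticlockwise until it is free, lift it, and finish still holding it level about 5 cm straight above the open mouth. Leave the jug standing where it is and do not disturb the tape roll, stapler or jar.

Things in the scene. Friction and masses are not known exactly. Their poses are not given: they have to be found in the camera images.
- cup_a_mid (a point): Centre, 40 mm above the underside, of one of two identical white stacking tumblers, upright (z out of the mouth), 80 mm tall, 60 g. Top 27 mm: straight band, 62 mm outside, 57 inside; below it a flat shoulder and a taper from 54 to 39 mm. Nested fully, the upper one's shoulder rests on the lower's rim: centre 27 mm higher, its band exposed. Either may go into the other
- cup_b_mid (a point): centre of the other identical tumbler, same description
- jug: Loose, nearly full white cleaner jug, 1.1 to 1.7 kg, standing on the table. Origin on the table under the neck's axis; z up, x towards the handle at the back. Body: x -45 to +85 mm, y -50 to +50 mm, 85 mm high (140 mm for x under 40 mm); bar handle up to 135 mm high. Neck 32 mm across (43 mm over its ledges), from 156 mm up
- jug_mouth (a point): centre of the jug's mouth rim, on the neck's axis, 185 mm above the table; moves with the jug
- cap_mid (a point): Centre, half-way up, of the black ribbed push-and-turn safety cap: 52 mm across, 28 mm tall, 40 g, closed top, z up. A loose part. Seated, it is on the neck's axis, its lower edge 168, this point 182 and its top 196 mm above the table. Inside, three lugs sit in recesses under ledges on the neck: unpressed it cannot turn or come off
- tape_roll_mid (a point): bystander: roll of clear packing tape lying flat, 100 mm across, 48 mm high; this point is its centre
- stapler_mid (a point): bystander: black office stapler, 150 x 38 x 55 mm, along its x axis; this point is its centre
- paste_jar_mid (a point): bystander: small amber jar with a steel lid, 68 mm across, 75 mm high; this point is its centre
- cap_top (a point): Centre of the cap's flat top, 14 mm above cap_mid. The cap is sprung: pressing takes 4 N at first, 9 N at 5 mm, and it bottoms out at 6.5 mm. Kept pressed 4.5 mm or more it turns anticlockwise seen from above; after 45 to 80 degrees (best 60) the lugs are free and it lifts straight off. Clockwise it is blocked
Things that resemble listed ones, but are neither listed nor needed, are in the scene too. What is shaped like the part that bears cap_mid but red is not meant.

How it is judged:
By the outcome, as a careful person would: the job done as asked, in the order asked, and still so for the second after the job is handed in, while the arm keeps its last pose, push and grip.
It also fails if it takes over 58 s, if anything falls off the work surface, if the arm or the gripper's body presses on something with over 40 N, if the wrist force passes 120 N, or if a joint passes its speed limit or range.

ROBOT

A 6-joint arm with a two-finger parallel gripper is mounted at the origin on the work surface. World frame = base frame: x ahead of the robot, y to its left, z up, the work surface at z = 0. Lengths are in m, angles in rad, forces in N, time in s.
With the tool pointing down it reaches from about 0.25 to 0.775 m from the base axis. Payload 4 kg.
Tool frame: the origin (TCP) lies at the very end of the fingers, on their centre line; the grasp point (between the pads) lies 19 mm behind it; x points along the fingers, y is the direction in which the jaws open and shut, and the axes are right-handed (so a half turn about x gives the same grasp; the last joint's range is limited). The gripper opens to 94 mm and grips with 3 to 60 N. Pads are 16 mm wide; open, the fingers measure 119 mm over their backs; the gripper's body (75 mm by 177 mm) begins 78 mm behind the grasp point.
Start: joints at [-1.375, 0.087, 1.371, -0, 1.684, -0.103], TCP at [0.162, -0.526, 0.175] pointing down, gripper open.
Joint ranges: [-3.1, 3.1], [-0.76, 2.03], [0.27, 2.55], [-1.08, 4.22], [0.17, 2.65], [-2.57, 2.57]. Speed limits (rad/s): [2.79, 2.79, 3.14, 3.14, 3.14, 3.14].

INTERFACE

Orientations are given as [roll, pitch, yaw] about the fixed x, y, z axes, in that order (R = Rz(yaw) Ry(pitch) Rx(roll)).
In Python, from bench import robot gives the robot as it stands.
- The arm moves only by the tool carry_out, never from a script. Its argument "targets" is a list of rows, each a list of 5 numbers: the closure, from 0 (fully open) to 1 (shut), then the shift along the tool's x, y, z in cm, then the turn about the tool's x in degrees. In form: [[fingers, tx, ty, tz, turn], ...]. A call has 1 to 20 rows; each row shifts and turns the commanded pose from where the row before left it, along the tool's axes as they then stand; what a row does not reach is not made up. A row lasts 1/10 s, in which the tool goes at most 50 mm and 8.59 degrees, less where a joint would pass 70% of its speed; a pose out of reach is approached as far as the arm can. A call is refused whole if a number of a shift passes 5 or a number of a turn 8.59, either way. A call with a gripper value outside its range is refused whole. The fingers move at their own pace and stop on an object; the grip force is fixed at half the most. Time passes only in rows, so rows that do not move let the fingers close. It gives the time, the measured TCP pose, the force and the opening at its end, in the units of the state.
- robot.get_obs(): the state, without advancing time (a new reading comes with each control period).
- robot.snapshot(name): name is "side" or "top"; returns a dict with "image" (400x640x3 uint8, red, green, blue), "camera_matrix" (3x3 intrinsics, pixels), "pose" (4x4, takes a point from camera to world coordinates). Camera axes: x right, y up, looking along -z (the intrinsics and any distortion apply to the point x, -y, -z); pixel columns grow to the right and rows downward; lengths in m; the calibration is good to about 2 mm. A picture is of the moment at which its call begins. There is no depth.
- robot.close_job(): hands the job in, once; it reports no verdict.
The state is a dict: "time": time; "joint_positions": joint angles; "qvel": joint speeds; "joint_torque": joint torques, N m; "tool_pos": TCP position; "ee_rot": TCP orientation; "wrist_force": force on the tool from outside, world axes, zero at the start; "wrist_torque": the same for the moment, N m; "width": finger opening in m.
Only numpy, scipy, OpenCV 4.12 (cv2) and the standard library are available. Lean on these libraries where they do the work, as an engineer would, in place of code of your own. Each camera call takes 0.05 s, during which the arm holds its last target. There are 200 camera calls.

## Working session

There is one attempt and no reset: what is moved stays moved. The work goes in short steps, Python scripts to look and compute and a tool call to move; the robot and the scene stay as the last step left them, time stands still between calls to the robot, and variables do not carry over. Pictures are saved under pics/ and viewed, about 8 in all and at most 12, crops included, and the job is handed in when it is done.

Besides the shell and the picture viewer there is one more tool, called after ">>>" as name([rows], argument=value, ...), one row to a line, values as JSON. carry_out: Moves the arm, as the interface text tells. Its arguments: {"type":"object","properties":{"targets":{"type":"array","items":{"type":"array","items":{"type":"number"}}}},"required":["targets"]}

```bash
ls; mkdir -p pics; python3 - <<'E'
from bench import robot
import cv2,numpy as np,pickle
d={}
for n in("top","side"):
    s=robot.snapshot(n);d[n]=s;cv2.imwrite(f"pics/{n}0.png",s["image"][...,::-1]);print(n,s["camera_matrix"],s["pose"].round(4),[k for k in s])
pickle.dump(d,open("s0.pkl","wb"))
print(robot.get_obs())
E
```

```text
pics
top [[379.55833965   0.         318.38051086]
 [  0.         379.55833965 201.90294462]
 [  0.           0.           1.        ]] [[-8.0000e-04  9.9900e-01 -4.5200e-02  4.9820e-01]
 [-9.9940e-01 -2.3000e-03 -3.5200e-02 -9.0200e-02]
 [-3.5300e-02  4.5100e-02  9.9840e-01  1.0792e+00]
 [ 0.0000e+00  0.0000e+00  0.0000e+00  1.0000e+00]] ['image', 'camera_matrix', 'pose']
side [[376.57326853   0.         319.86341488]
 [  0.         376.57326853 198.19260353]
 [  0.           0.           1.        ]] [[-0.84    0.3783 -0.389   0.0953]
 [-0.5426 -0.5923  0.5956  0.5968]
 [-0.0051  0.7114  0.7028  0.935 ]
 [ 0.      0.      0.      1.    ]] ['image', 'camera_matrix', 'pose']
{'time': 0.1, 'joint_positions': array([-1.37510619e+00,  8.78922811e-02,  1.37210109e+00,  9.90743077e-07,
        1.68362491e+00, -1.03080409e-01]), 'qvel': array([ 3.70876989e-05, -2.55908351e-03, -3.30713146e-03, -3.60762632e-07,
       -7.80502108e-04, -8.08902394e-04]), 'joint_torque': array([ 3.27926224e-03, -3.41251659e+01, -3.03303123e+01,  7.21464213e-02,
        3.04314983e-02, -9.37540153e-05]), 'tool_pos': array([ 0.1617854 , -0.52507345,  0.17341622]), 'ee_rot': array([-1.67436284,  1.5687707 ,  1.76600047]), 'wrist_force': array([ 1.05360301, -0.35549419, -0.26058291]), 'wrist_torque': array([ 0.00348436, -0.03237221,  0.03125137]), 'width': 0.09378479537920693}
```

View pics/top0.png

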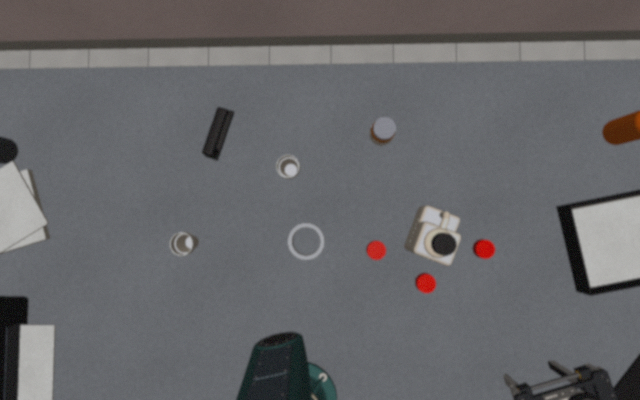

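View pics/side0.png

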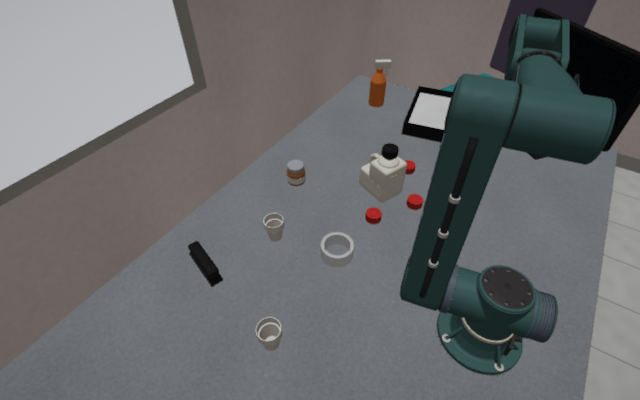

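The top view has the cups at about (288,166) and (181,244), the cap at (443,244) on the jug, and three red decoy caps. The side view has the cups at about (274,222) and (268,330), and the cap at (390,152).

```bash
cat > h.py <<'E'
import numpy as np,cv2
def ray(s,u,v):
    K=s["camera_matrix"];P=s["pose"]
    d=np.array([(u-K[0,2])/K[0,0],-(v-K[1,2])/K[1,1],-1.]);return P[:3,3],P[:3,:3]@d
def onz(s,u,v,z):
    o,d=ray(s,u,v);return o+d*(z-o[2])/d[2]
def tri(s1,p1,s2,p2):
    A=[];b=[]
    for s,p in((s1,p1),(s2,p2)):
        o,d=ray(s,*p);d/=np.linalg.norm(d);M=np.eye(3)-np.outer(d,d);A.append(M);b.append(M@o)
    return np.linalg.solve(sum(A),sum(b))
def proj(s,X):
    P=s["pose"];c=P[:3,:3].T@(np.asarray(X)-P[:3,3]);K=s["camera_matrix"]
    return np.array([K[0,0]*c[0]/-c[2]+K[0,2],K[1,1]*-c[1]/-c[2]+K[1,2]])
def crop(s,c,r=25,k=6):
    u,v=map(int,c);return cv2.resize(s["image"][v-r:v+r,u-r:u+r,::-1],None,fx=k,fy=k,interpolation=cv2.INTER_NEAREST)
E
python3 - <<'E'
from h import *
import pickle
d=pickle.load(open("s0.pkl","rb"));t,s=d["top"],d["side"]
r1=np.hstack([crop(t,c,20,10)[:, :] for c in((288,166),(181,244))])
r2=np.hstack([crop(t,(436,238),40,5),crop(s,(390,165),40,5)])
cv2.imwrite("pics/cr1.png",cv2.resize(np.vstack([r1,r2]),(600,600)))
for n,im in d.items():
    g=im["image"].max(2)
    c0=(443,244) if n=="top" else (390,152)
    m=(g<70).astype(np.uint8);k,l,st,ce=cv2.connectedComponentsWithStats(m)
    for i in range(1,k):
        if st[i,4]>60 and np.hypot(*(ce[i]-c0))<15: print(n,"cap",st[i],ce[i],onz(im,*ce[i],.196))
    for c in((288,166),(181,244)) if n=="top" else ((274,222),(268,330)):
        m=(g>125).astype(np.uint8);k,l,st,ce=cv2.connectedComponentsWithStats(m)
        for i in range(1,k):
            if st[i,4]>15 and np.hypot(*(ce[i]-c))<15: print(n,"cup",st[i],ce[i],onz(im,*ce[i],.08))
E
```

```text
top cap [432 234  24  21 381] [443.22834646 243.72440945] [ 0.44148646 -0.34534855  0.196     ]
top cup [276 155  24  23 316] [288.03481013 167.28164557] [0.6356099 0.0256622 0.08     ]
top cup [169 231  20  25 142] [177.91549296 245.0915493 ] [0.42935237 0.31879011 0.08      ]
top cup [185 236   8  14  83] [188.68674699 242.45783133] [0.43636737 0.28989607 0.08      ]
side cap [382 143  16  17 213] [389.57276995 150.9342723 ] [ 0.43327619 -0.32971376  0.196     ]
side cup [263 212  21  16 137] [272.90510949 219.54744526] [0.63919205 0.02755798 0.08      ]
side cup [255 316  27  26 260] [268.39230769 328.64615385] [0.43133443 0.31175288 0.08      ]
```

View pics/cr1.png

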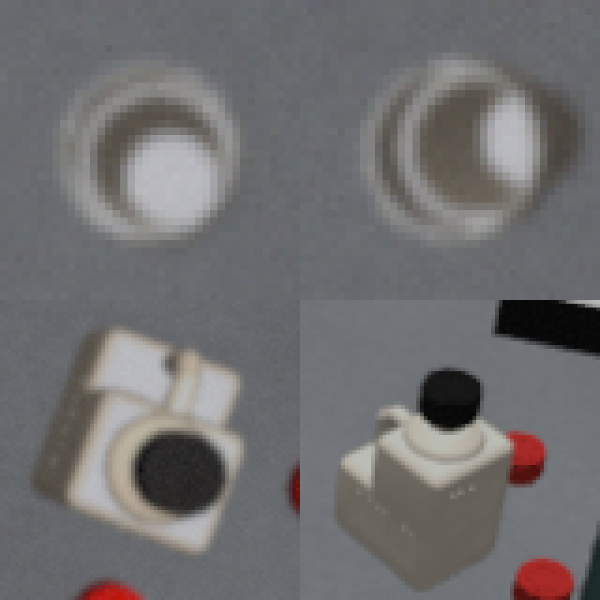

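```bash
python3 - <<'E'
from h import *
import pickle
d=pickle.load(open("s0.pkl","rb"));t,s=d["top"],d["side"]
A=onz(t,287.5,165.6,.08);B=onz(t,180.7,243.5,.08);print(A,B,proj(s,A),proj(s,B))
C=onz(t,444.0,243.9,.196);print("cap",C,proj(s,C),"tri",tri(t,(443.2,243.7),s,(389.6,150.9)))
print(proj(s,C-[0,0,.028]),proj(t,C-[0,0,.028]))
s1=np.hstack([crop(s,(274,222),20,14)])
s2=crop(s,(268,330),20,14)
cv2.imwrite("pics/cr2.png",np.hstack([s1,s2])[:, :800] if 0 else cv2.resize(np.hstack([s1,s2]),(800,400)))
from scipy.spatial.transform import Rotation as R
from bench import robot
o=robot.get_obs();print(R.from_euler("xyz",o["ee_rot"]).as_matrix().round(3))
E
```

```text
[0.64010765 0.02710052 0.08      ] [0.43357755 0.31135497 0.08      ] [272.76049476 219.33402416] [267.7595081  328.03335097]
cap [ 0.44108816 -0.34709229  0.196     ] [389.69328479 147.35203884] tri [ 0.44053674 -0.34986803  0.18010463]
[388.62475868 154.23142929] [440.50783042 243.1266139 ]
[[-0.     0.294 -0.956]
 [ 0.002 -0.956 -0.294]
 [-1.    -0.002 -0.   ]]
```

View pics/cr2.png

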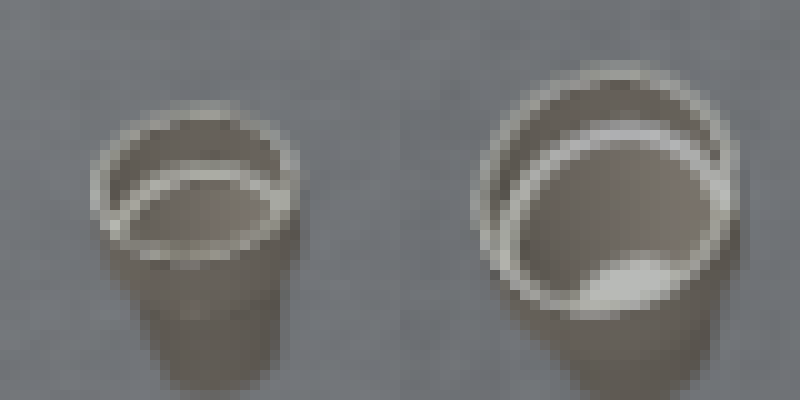

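>>> carry_out([
  [0,0,-2.4,-1.69,0],
  [0,0,-2.4,-1.69,0],
  [0,0,-2.4,-1.69,0],
  [0,0,-2.4,-1.69,0],
  [0,0,-2.4,-1.69,0],
  [0,0,-2.4,-1.69,0],
  [0,0,-2.4,-1.69,0],
  [0,0,-2.4,-1.69,0],
  [0,0,-2.4,-1.69,0],
  [0,0,-2.4,-1.69,0],
  [0,0,-2.4,-1.69,0],
  [0,0,-2.4,-1.69,0],
  [0,0,-2.4,-1.69,0],
  [0,0,-2.4,-1.69,0],
  [0,0,-2.4,-1.69,0],
])

```text
time: 1.6
tool_pos: [0.2981, -0.1057, 0.1741]
ee_rot: [-0.677, 1.571, 2.763]
wrist_force: [-0.6, 0.1, -0.3]
width: 0.0938
```

>>> carry_out([
  [0,0,-2.4,-1.69,0],
  [0,0,-2.4,-1.69,0],
  [0,0,-2.4,-1.69,0],
  [0,0,-2.4,-1.69,0],
  [0,0,-2.4,-1.69,0],
  [0,0,-2.4,-1.69,0],
  [0,0,-2.4,-1.69,0],
  [0,0,-2.4,-1.69,0],
  [0,0,-2.4,-1.69,0],
  [0,0,-2.4,-1.69,0],
  [0,0,-2.4,-1.69,0],
  [0,0,-2.4,-1.69,0],
  [0,0,-2.4,-1.69,0],
  [0,0,-2.4,-1.69,0],
  [0,0,-2.4,-1.69,0],
  [0,0,0,0,0],
  [0,0,0,0,0],
])

```text
time: 3.3
tool_pos: [0.434, 0.3115, 0.1735]
ee_rot: [0.438, 1.568, -2.404]
wrist_force: [-0.3, 0.0, -1.1]
width: 0.0938
```

>>> carry_out([
  [0,2,0,0,0],
  [0,2,0,0,0],
  [0,2,0,0,0],
  [0,2,0,0,0],
  [0,2,0,0,0],
  [0,1.2,0,0,0],
  [0,0.5,0,0,0],
  [0,0,0,0,0],
  [1,0,0,0,0],
  [1,0,0,0,0],
  [1,0,0,0,0],
  [1,0,0,0,0],
  [1,0,0,0,0],
  [1,0,0,0,0],
  [1,0,0,0,0],
])

```text
time: 4.8
tool_pos: [0.4345, 0.3117, 0.0574]
ee_rot: [0.556, 1.571, -2.287]
wrist_force: [-0.1, -0.2, 0.3]
width: 0.0416
```

```bash
python3 - <<'E'
from h import *
from bench import robot
o=robot.get_obs();print(o["width"],o["joint_positions"].round(3))
t=robot.snapshot("top");s=robot.snapshot("side")
cv2.imwrite("pics/g1.png",np.hstack([crop(t,(181,244),40,5),crop(s,(268,320),40,5)]))
E
```

```text
0.04155910724001986 [ 0.516  0.106  1.585 -0.     1.45   1.788]
```

View pics/g1.png

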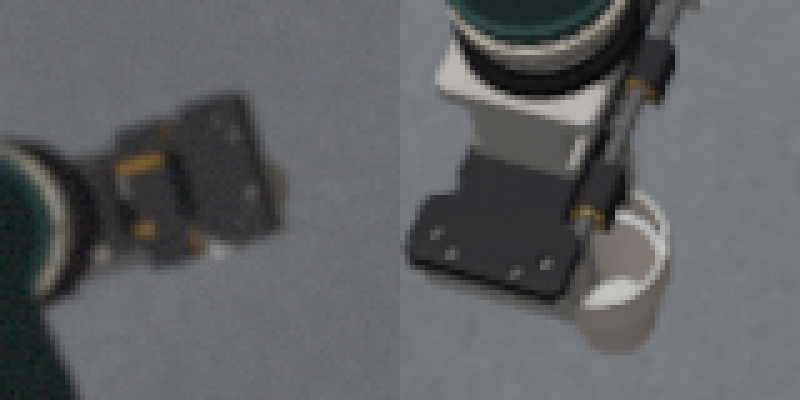

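The cup stands at about (274,326) in the side view, roughly where it was, with a finger in front of it near (266,323). The width reading of 42 mm doesn't fit a 62 mm band, so I'll project the pads to see where they are.

```bash
python3 - <<'E'
from h import *
from bench import robot
from scipy.spatial.transform import Rotation as R
o=robot.get_obs();M=R.from_euler("xyz",o["ee_rot"]).as_matrix();p=o["tool_pos"];print(M.round(3),p,o["width"])
t=robot.snapshot("top");s=robot.snapshot("side")
f=lambda im,q,c:((q-c+40)*10+5)
for k,(s_,c) in enumerate(((t,(181,244)),(s,(268,320)))):
    im=crop(s_,c,40,10)
    for sg,col in((1,(0,0,255)),(-1,(0,255,0)),(0,(255,0,255))):
        for b in(0,.019,.06):
            q=proj(s_,p+M@[-b,sg*o["width"]/2,0]);a=tuple(int(x) for x in f(s_,q,np.array(c)))
            cv2.circle(im,a,6,col,2)
    th=np.linspace(0,6.28,60)
    for z,r in((.08,.031),(0,.0195)):
        pts=np.array([f(s_,proj(s_,[.4336+r*np.cos(x),.3113+r*np.sin(x),z]),np.array(c)) for x in th]).astype(int)
        cv2.polylines(im,[pts],True,(255,255,0),1)
    cv2.imwrite(f"pics/g2_{k}.png",im[:600] if 0 else cv2.resize(im,(600,600)))
E
```

```text
[[-0.     0.294 -0.956]
 [-0.    -0.956 -0.294]
 [-1.     0.     0.   ]] [0.43447335 0.31167608 0.05738037] 0.033319886944069385
```

View pics/g2_1.png

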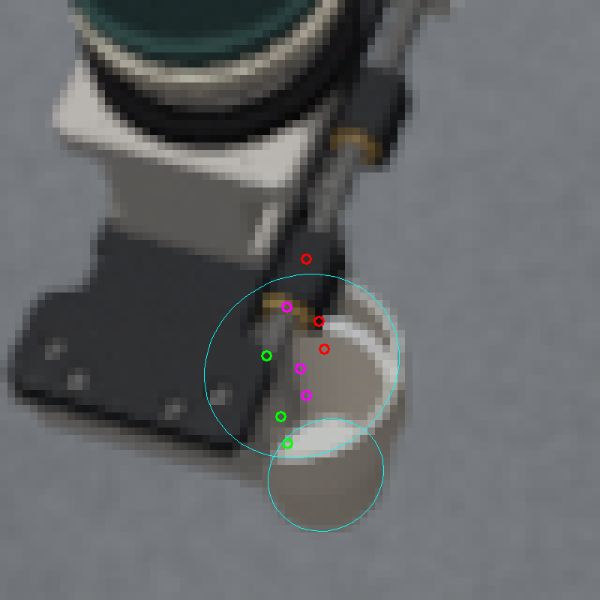

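```bash
python3 - <<'E'
from h import *
from bench import robot
import pickle
from scipy.spatial.transform import Rotation as R
o=robot.get_obs();M=R.from_euler("xyz",o["ee_rot"]).as_matrix();p=o["tool_pos"];print(o["width"])
d=pickle.load(open("s0.pkl","rb"));t,s=d["top"],d["side"]
for c in(t,s):
  for b in(.097,.13):
    for yy in(-.0885,.0885):
      for zz in(-.0375,.0375):
        print(b,yy,zz,proj(c,p+M@[-b,yy,zz]).round(1))
  print("tcp",proj(c,p))
p0=np.array([.1618,-.5251,.1734])
for yy in(-.05,.05):print("start tips",proj(t,p0+M@[0,yy,0]))
a=crop(t,(560,360),38,8)
b=crop(robot.snapshot("top"),(181,244),38,8)
cv2.imwrite("pics/g3.png",cv2.resize(np.hstack([a,b]),(800,400)))
E
```

```text
0.025527634563871797
0.097 -0.0885 -0.0375 [130.5 241. ]
0.097 -0.0885 0.0375 [138.7 270.3]
0.097 0.0885 -0.0375 [198.4 219.9]
0.097 0.0885 0.0375 [206.9 249.1]
0.13 -0.0885 -0.0375 [123.2 241.8]
0.13 -0.0885 0.0375 [131.6 272.1]
0.13 0.0885 -0.0375 [193.6 219.9]
0.13 0.0885 0.0375 [202.3 250.2]
tcp [183.90245711 242.63158359]
0.097 -0.0885 -0.0375 [231.9 345.1]
0.097 -0.0885 0.0375 [265.  354.6]
0.097 0.0885 -0.0375 [263.2 276.6]
0.097 0.0885 0.0375 [292.3 283.7]
0.13 -0.0885 -0.0375 [229.2 338.1]
0.13 -0.0885 0.0375 [263.2 347.8]
0.13 0.0885 -0.0375 [261.6 268.7]
0.13 0.0885 0.0375 [291.5 275.9]
tcp [268.34021947 332.28871441]
start tips [500.22852674 371.40715121]
start tips [542.17954544 358.92018044]
```

View pics/g3.png

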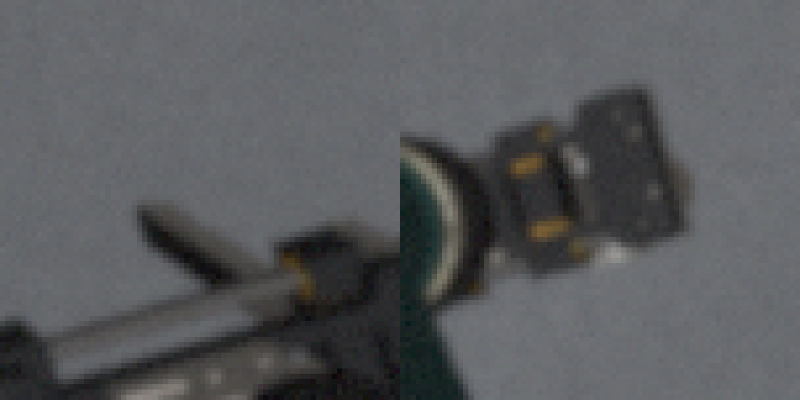

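I can't tell where the fingers are relative to the cup. I'll lift straight up with the gripper unchanged and look again.

>>> carry_out([
  [1,-0.5,0,0,0],
  [1,-1,0,0,0],
  [1,-1,0,0,0],
  [1,-1.5,0,0,0],
  [1,-2,0,0,0],
  [1,-2,0,0,0],
  [1,-2,0,0,0],
  [1,-2,0,0,0],
  [1,0,0,0,0],
])

```text
time: 5.95
tool_pos: [0.4365, 0.3128, 0.1825]
ee_rot: [-2.935, 1.562, 0.505]
wrist_force: [0.4, 0.1, -0.1]
width: 0.0008
```

```bash
python3 - <<'E'
from h import *
from bench import robot
o=robot.get_obs();print(o["width"],o["tool_pos"],o["time"])
t=robot.snapshot("top");s=robot.snapshot("side")
a=s["image"][230:380,200:340,::-1];b=t["image"][180:330,110:250,::-1]
for c,n in((s,"s"),(t,"t")):
  print(n,proj(c,o["tool_pos"]),proj(c,[.4336,.3113,.08]))
cv2.imwrite("pics/g4.png",cv2.resize(np.hstack([a,b]),(800,428),interpolation=cv2.INTER_CUBIC))
E
```

```text
0.0007773743619855385 [0.43649117 0.31283217 0.18249795] 5.95
s [261.54809434 306.09651367] [267.76647849 328.01025452]
t [163.05548733 245.03375863] [180.7205373  243.49155002]
```

View pics/g4.png

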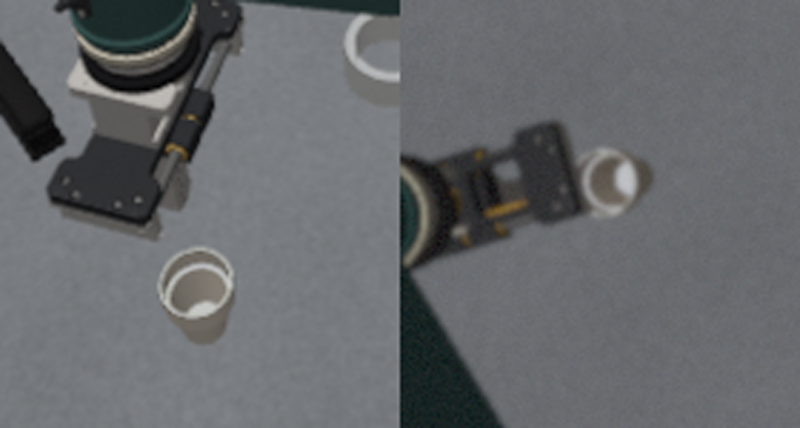

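The cup has not moved and the fingers are fully shut with no contact. They probably closed above the rim, so the real fingertip would be higher than the reading. I'll touch the empty table next to the cup to get the height offset.

>>> carry_out([
  [1,2.5,0,2,0],
  [1,3,0,2,0],
  [1,3,0,2,0],
  [1,3,0,2,0],
  [1,2,0,0,0],
  [1,1,0,0,0],
  [1,0,0,0,0],
  [1,0,0,0,0],
])

```text
time: 6.85
tool_pos: [0.3587, 0.2884, 0.0329]
ee_rot: [-3.064, 1.57, 0.377]
wrist_force: [-0.3, -0.4, 0.7]
width: 0.0
```

>>> carry_out([
  [1,0.5,0,0,0],
  [1,0.5,0,0,0],
  [1,0,0,0,0],
])

```text
time: 7.15
tool_pos: [0.358, 0.288, 0.0221]
ee_rot: [0.36, 1.57, -2.483]
wrist_force: [0.3, -0.4, -0.8]
width: 0.0007
```

>>> carry_out([
  [1,0.4,0,0,0],
  [1,0.4,0,0,0],
  [1,0,0,0,0],
])

```text
time: 7.45
tool_pos: [0.3575, 0.2878, 0.0137]
ee_rot: [0.324, 1.569, -2.518]
wrist_force: [-0.6, 0.8, -0.6]
width: 0.0008
```

>>> carry_out([
  [1,0.3,0,0,0],
  [1,0.3,0,0,0],
  [1,0,0,0,0],
])

```text
time: 7.75
tool_pos: [0.3577, 0.2879, 0.0079]
ee_rot: [0.32, 1.57, -2.522]
wrist_force: [0.1, -0.9, -0.2]
width: 0.001
```

>>> carry_out([
  [1,0.2,0,0,0],
  [1,0.2,0,0,0],
  [1,0,0,0,0],
])

```text
time: 8.05
tool_pos: [0.3579, 0.288, 0.0041]
ee_rot: [0.429, 1.57, -2.414]
wrist_force: [-0.2, -0.2, 0.4]
width: 0.0002
```

>>> carry_out([
  [1,0.2,0,0,0],
  [1,0.2,0,0,0],
  [1,0,0,0,0],
])

```text
time: 8.35
tool_pos: [0.3578, 0.2879, 0.0]
ee_rot: [0.406, 1.57, -2.437]
wrist_force: [1.1, -0.1, 0.4]
width: 0.0007
```

```bash
python3 - <<'E'
from h import *
from bench import robot
t=robot.snapshot("top");s=robot.snapshot("side")
o=robot.get_obs();print(o["width"],o["tool_pos"],o["time"],o["wrist_force"])
p=o["tool_pos"];q=proj(s,p).astype(int);r=40
im=crop(s,q,r,10)
for z,c in((0,(0,255,0)),(.02,(0,255,255)),(.04,(0,128,255)),(.1,(0,0,255))):
    a=proj(s,[p[0],p[1],z])-q+r;cv2.circle(im,tuple(int(x*10+5) for x in a),5,c,2)
cv2.imwrite("pics/g5.png",cv2.resize(im,(600,600)))
E
```

```text
0.00047332891218660627 [3.57990504e-01 2.88075092e-01 3.46510168e-04] 8.45 [0.73469985 0.07951163 0.07598282]
```

View pics/g5.png

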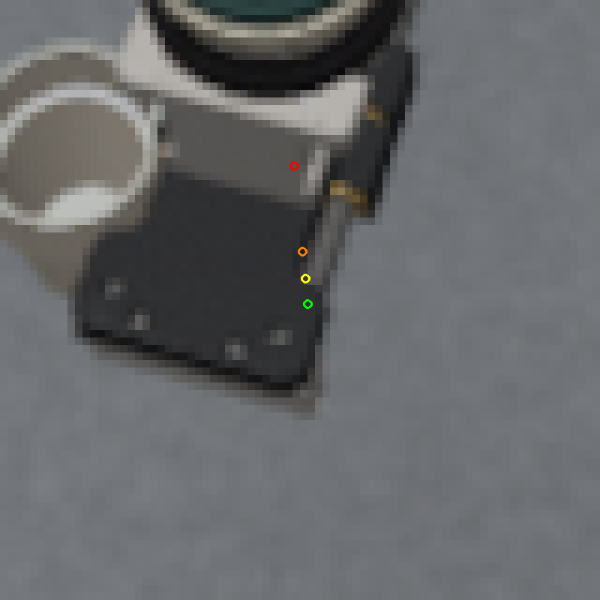

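There is no contact at reading 0.000, so the tip really is higher than reported. I'll keep lowering in small steps.

>>> carry_out([
  [1,0.3,0,0,0],
  [1,0.3,0,0,0],
  [1,0,0,0,0],
])

```text
time: 8.75
tool_pos: [0.3576, 0.2878, -0.0062]
ee_rot: [0.314, 1.57, -2.529]
wrist_force: [-1.3, -0.3, -0.2]
width: 0.0003
```

>>> carry_out([
  [1,0.3,0,0,0],
  [1,0.3,0,0,0],
  [1,0,0,0,0],
])

```text
time: 9.05
tool_pos: [0.3576, 0.2879, -0.0122]
ee_rot: [0.337, 1.57, -2.506]
wrist_force: [-0.1, 0.1, 0.7]
width: 0.0006
```

>>> carry_out([
  [1,0.3,0,0,0],
  [1,0.3,0,0,0],
  [1,0,0,0,0],
])

```text
time: 9.35
tool_pos: [0.3576, 0.2879, -0.0181]
ee_rot: [0.341, 1.57, -2.502]
wrist_force: [-1.2, 0.8, 1.1]
width: 0.0005
```

>>> carry_out([
  [1,0.3,0,0,0],
  [1,0,0,0,0],
])

```text
time: 9.55
tool_pos: [0.3578, 0.2879, -0.021]
ee_rot: [0.4, 1.57, -2.443]
wrist_force: [-0.7, 0.1, -0.4]
width: 0.0005
```

>>> carry_out([
  [1,0.3,0,0,0],
  [1,0,0,0,0],
])

```text
time: 9.75
tool_pos: [0.3578, 0.2879, -0.024]
ee_rot: [0.379, 1.57, -2.464]
wrist_force: [0.1, 0.4, -1.2]
width: 0.0003
```

>>> carry_out([
  [1,0.3,0,0,0],
  [1,0,0,0,0],
])

```text
time: 9.95
tool_pos: [0.3577, 0.2879, -0.027]
ee_rot: [0.348, 1.57, -2.495]
wrist_force: [-1.0, 0.4, 0.2]
width: 0.0002
```

>>> carry_out([
  [1,0.3,0,0,0],
  [1,0,0,0,0],
])

```text
time: 10.15
tool_pos: [0.3577, 0.2879, -0.03]
ee_rot: [0.346, 1.57, -2.497]
wrist_force: [0.0, -0.5, 0.2]
width: 0.0002
```

>>> carry_out([
  [1,0.3,0,0,0],
  [1,0,0,0,0],
])

```text
time: 10.35
tool_pos: [0.3582, 0.2882, -0.0308]
ee_rot: [1.924, 1.571, -0.919]
wrist_force: [-2.9, -2.1, 10.7]
width: 0.0006
```

>>> carry_out([
  [1,0.3,0,0,0],
  [1,0,0,0,0],
])

```text
time: 10.55
tool_pos: [0.3583, 0.2883, -0.0309]
ee_rot: [1.5, 1.57, -1.343]
wrist_force: [-10.0, -5.9, 27.0]
width: 0.0003
```

The table contact came at reading −0.0305, so true tip height = reading + 30.5 mm. The lateral position agrees in both views. I'll lift, open, go back over the cup and grasp at the corrected height.

>>> carry_out([
  [0,-1,0,0,0],
  [0,-2,0,0,0],
  [0,-2.5,0,0,0],
  [0,-2.5,0,0,0],
  [0,-2.5,0,0,0],
  [0,0,0,0,0],
  [0,0,0,0,0],
  [0,0,0,0,0],
  [0,0,0,0,0],
  [0,0,0,-2,0],
  [0,0,0,-2,0],
  [0,0,0,-2,0],
  [0,0,0,-2,0],
  [0,0,0,0,0],
  [0,0,0,0,0],
])

```text
time: 12.05
tool_pos: [0.4336, 0.3112, 0.0681]
ee_rot: [0.196, 1.568, -2.647]
wrist_force: [0.3, 0.3, 0.0]
width: 0.0938
```

>>> carry_out([
  [0,1.5,0,0,0],
  [0,1.5,0,0,0],
  [0,0.8,0,0,0],
  [0,0.45,0,0,0],
  [0,0,0,0,0],
  [1,0,0,0,0],
  [1,0,0,0,0],
  [1,0,0,0,0],
  [1,0,0,0,0],
  [1,0,0,0,0],
  [1,0,0,0,0],
  [1,0,0,0,0],
])

```text
time: 13.25
tool_pos: [0.4348, 0.3118, 0.0273]
ee_rot: [3.059, 1.57, 0.216]
wrist_force: [0.8, -0.7, 1.5]
width: 0.0623
```

>>> carry_out([
  [1,-1,0,0,0],
  [1,-2,0,0,0],
  [1,-3,0,0,0],
  [1,-3,0,0,0],
  [1,-3,0,0,0],
  [1,0,2.77,-0.95,0],
  [1,0,2.77,-0.95,0],
  [1,0,2.77,-0.95,0],
  [1,0,2.77,-0.95,0],
  [1,0,2.77,-0.95,0],
  [1,0,2.77,-0.95,0],
  [1,0,2.77,-0.95,0],
  [1,0,2.77,-0.95,0],
  [1,0,2.77,-0.95,0],
  [1,0,2.77,-0.95,0],
  [1,0,2.77,-0.95,0],
  [1,0,2.77,-0.95,0],
  [1,0,0,0,0],
  [1,0,0,0,0],
])

```text
time: 15.15
tool_pos: [0.6411, 0.0273, 0.1467]
ee_rot: [-0.817, 1.57, 2.622]
wrist_force: [-0.6, -0.6, -0.9]
width: 0.0625
```

```bash
python3 - <<'E'
from h import *
from bench import robot
t=robot.snapshot("top");s=robot.snapshot("side")
o=robot.get_obs();print(o["width"],o["tool_pos"],o["time"],o["wrist_force"])
p=o["tool_pos"];ims=[]
for c in(s,t):
    q=proj(c,[.64,.027,.09]).astype(int);r=30;im=crop(c,q,r,10)
    th=np.linspace(0,6.28,60)
    for (x,y,z,col) in((.6401,.0271,.08,(255,255,0)),(p[0],p[1],p[2]+.0535,(0,0,255))):
        pts=np.array([(proj(c,[x+.031*np.cos(a),y+.031*np.sin(a),z])-q+r)*10+5 for a in th]).astype(int)
        cv2.polylines(im,[pts],True,col,1)
    ims.append(im[:, :])
cv2.imwrite("pics/g6.png",cv2.resize(np.hstack(ims),(800,400)))
E
```

```text
0.06226502615361658 [0.64081944 0.02844411 0.14709988] 15.25 [ 0.32522673  0.31842076 -0.91242383]
```

View pics/g6.png

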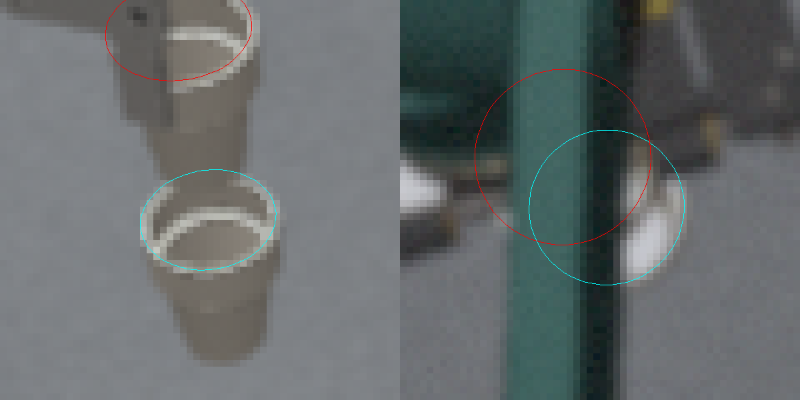

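>>> carry_out([
  [1,2,0,0,0],
  [1,2,0,0,0],
  [1,1,0,0,0],
  [1,1,0,0,0],
  [1,0.8,0,0,0],
  [1,0.6,0,0,0],
  [1,0.6,0,0,0],
  [1,0.5,0,0,0],
  [1,0,0,0,0],
])

```text
time: 16.15
tool_pos: [0.6409, 0.0275, 0.0611]
ee_rot: [-0.275, 1.57, -3.118]
wrist_force: [1.0, 0.3, -0.0]
width: 0.0624
```

>>> carry_out([
  [1,0.3,0,0,0],
  [1,0.2,0,0,0],
  [1,0,0,0,0],
])

```text
time: 16.45
tool_pos: [0.6412, 0.0275, 0.0567]
ee_rot: [-0.134, 1.57, -2.977]
wrist_force: [0.1, -0.6, -1.1]
width: 0.0621
```

>>> carry_out([
  [1,0.15,0,0,0],
  [1,0.1,0,0,0],
  [1,0,0,0,0],
])

```text
time: 16.75
tool_pos: [0.6414, 0.0276, 0.0546]
ee_rot: [2.862, 1.57, 0.019]
wrist_force: [-1.0, 0.4, -0.7]
width: 0.0623
```

>>> carry_out([
  [1,0.1,0,0,0],
  [1,0,0,0,0],
])

```text
time: 16.95
tool_pos: [0.6416, 0.0278, 0.0545]
ee_rot: [3.072, 1.57, 0.229]
wrist_force: [-0.3, 0.4, 4.0]
width: 0.0624
```

Contact came at reading 0.0545, against 0.0538 expected when nested. I'll release and lift clear.

>>> carry_out([
  [0,0,0,0,0],
  [0,0,0,0,0],
  [0,0,0,0,0],
  [0,0,0,0,0],
  [0,0,0,0,0],
  [0,-1,0,0,0],
  [0,-2,0,0,0],
  [0,-4,0,0,0],
  [0,-4,0,0,0],
  [0,-4,0,0,0],
  [0,-3,0,0,0],
  [0,0,0,0,0],
])

```text
time: 18.15
tool_pos: [0.6438, 0.0275, 0.2414]
ee_rot: [2.792, 1.558, -0.051]
wrist_force: [0.6, 1.0, 0.5]
width: 0.0939
```

>>> carry_out([
  [0,0,2.5,2.52,0],
  [0,0,2.5,2.52,0],
  [0,0,2.5,2.52,0],
  [0,0,2.5,2.52,0],
  [0,0,2.5,2.52,0],
  [0,0,2.5,2.52,0],
  [0,0,2.5,2.52,0],
  [0,0,2.5,2.52,0],
  [0,0,2.5,2.52,0],
  [0,0,2.5,2.52,0],
  [0,0,2.5,2.52,0],
  [0,0,2.5,2.52,0],
  [0,0,0,0,0],
  [0,0,0,0,0],
  [0,0,0,0,0],
])

```text
time: 19.65
tool_pos: [0.4409, -0.3471, 0.2329]
ee_rot: [-1.529, 1.57, 1.912]
wrist_force: [-0.2, 0.6, 0.9]
width: 0.0938
```

```bash
python3 - <<'E'
from h import *
from bench import robot
from scipy.spatial.transform import Rotation as R
t=robot.snapshot("top");s=robot.snapshot("side")
o=robot.get_obs();print(o["width"],o["tool_pos"],o["time"],o["joint_positions"].round(3))
M=R.from_euler("xyz",o["ee_rot"]).as_matrix();p=o["tool_pos"]+[0,0,.0305];ims=[]
for c,X,r in((s,[.64,.027,.07],20),(t,[.64,.027,.09],20),(s,[.44,-.348,.22],35),(t,[.44,-.348,.2],35)):
    q=proj(c,X).astype(int);k=int(400/(2*r));im=crop(c,q,r,k)
    th=np.linspace(0,6.28,60)
    L=[(.6401,.0271,.107,.031,(255,255,0))] if r==20 else [(.4408,-.348,.196,.026,(255,255,0)),(.4408,-.348,.168,.026,(255,255,0))]
    for x,y,z,ra,col in L:
        pts=np.array([(proj(c,[x+ra*np.cos(a),y+ra*np.sin(a),z])-q+r)*k+k/2 for a in th]).astype(int)
        cv2.polylines(im,[pts],True,col,1)
    if r==35:
        for sg in(-1,1):
            for zz in(-.008,.008): cv2.circle(im,tuple(int(v) for v in (proj(c,p+M@[0,sg*.047,zz])-q+r)*k+k/2),3,(0,0,255),1)
    ims.append(cv2.resize(im,(400,300 if 0 else 400)))
cv2.imwrite("pics/g7.png",cv2.resize(np.vstack([np.hstack(ims[:2]),np.hstack(ims[2:])]),(600,600)))
E
```

```text
0.09399208609779562 [ 0.44121577 -0.34696754  0.23335301] 19.75 [-0.768  0.109  1.231  0.     1.801  0.503]
```

View pics/g7.png

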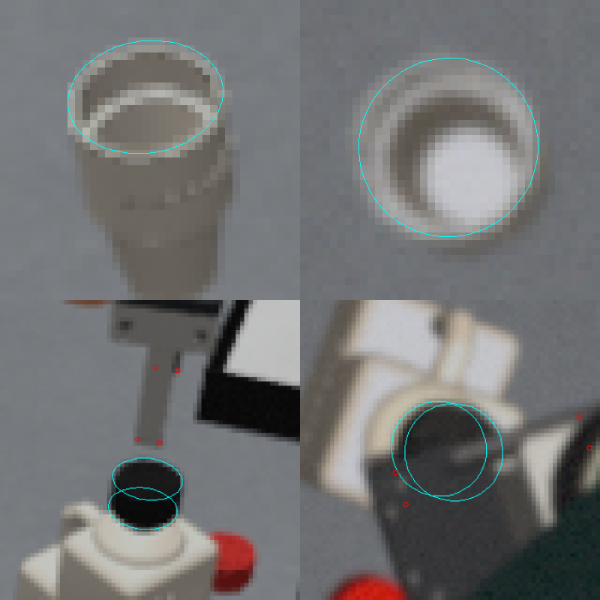

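The tumblers are nested upright: the rim matches the predicted 107 mm outline in both views. The fingertip markers match with the 30.5 mm correction, and the cap matches its outline. Now I'll descend and grip the cap.

>>> carry_out([
  [0,2,0,0,0],
  [0,2,0,0,0],
  [0,2,0,0,0],
  [0,1.5,0,0,0],
  [0,1.2,0,0,0],
  [0,0.7,0,0,0],
  [0,0,0,0,0],
  [0,0,0,0,0],
  [1,0,0,0,0],
  [1,0,0,0,0],
  [1,0,0,0,0],
  [1,0,0,0,0],
  [1,0,0,0,0],
  [1,0,0,0,0],
  [1,0,0,0,0],
  [1,0,0,0,0],
])

```text
time: 21.35
tool_pos: [0.4409, -0.3492, 0.1398]
ee_rot: [1.73, 1.568, -1.113]
wrist_force: [1.5, -5.0, -1.0]
width: 0.0518
```

>>> carry_out([
  [1,0,0.2,0,0],
  [1,0.2,0,0,0],
  [1,0.2,0,0,0],
  [1,0.2,0,0,0],
  [1,0.1,0,0,0],
  [1,0,0,0,0],
  [1,0,0,0,0],
])

```text
time: 22.05
tool_pos: [0.4411, -0.3499, 0.1344]
ee_rot: [1.971, 1.57, -0.872]
wrist_force: [-2.2, -0.2, 8.2]
width: 0.0519
```

>>> carry_out([
  [1,0.15,0,0,0],
  [1,0.15,0,0,0],
  [1,0,0,0,0],
  [1,0,0,0,0],
])

```text
time: 22.45
tool_pos: [0.4412, -0.35, 0.1336]
ee_rot: [2.004, 1.568, -0.838]
wrist_force: [-3.8, 2.7, 13.9]
width: 0.0519
```

>>> carry_out([
  [1,0,0,0,-3],
  [1,0,0,0,-6],
  [1,0,0,0,-6],
  [1,0,0,0,-6],
  [1,0,0,0,-6],
  [1,0,0,0,0],
])

```text
time: 23.05
tool_pos: [0.4426, -0.3503, 0.1336]
ee_rot: [1.813, 1.565, -0.556]
wrist_force: [-0.7, 0.4, 12.5]
width: 0.0519
```

```bash
python3 - <<'E'
from bench import robot
import numpy as np
from scipy.spatial.transform import Rotation as R
o=robot.get_obs();M=R.from_euler("xyz",o["ee_rot"]).as_matrix()
print(np.degrees(np.arctan2(M[1,1],M[0,1])),M[:,0].round(3),o["tool_pos"],o["wrist_force"],o["wrist_torque"])
E
```

```text
-45.73988020048371 [ 0.005 -0.003 -1.   ] [ 0.44259254 -0.35028822  0.13357589] [-0.69825605  0.40739238 12.51651413] [0.1927782  0.23147965 0.00340614]
```

>>> carry_out([
  [1,0,0,0,-6],
  [1,0,0,0,-6],
  [1,0,0,0,-6],
  [1,0,0,0,-6],
  [1,0,0,0,-6],
  [1,0,0,0,-4],
  [1,0,0,0,0],
  [1,0,0,0,0],
])

```text
time: 23.85
tool_pos: [0.4426, -0.3501, 0.1336]
ee_rot: [1.284, 1.566, -0.494]
wrist_force: [-0.2, 1.2, 12.2]
width: 0.0521
```

```bash
python3 - <<'E'
from h import *
from bench import robot
import pickle
from scipy.spatial.transform import Rotation as R
o=robot.get_obs();M=R.from_euler("xyz",o["ee_rot"]).as_matrix()
print(np.degrees(np.arctan2(M[1,1],M[0,1])),M[:,0].round(3),o["tool_pos"],o["wrist_force"],o["wrist_torque"])
s0=pickle.load(open("s0.pkl","rb"))["side"]["image"];s=robot.snapshot("side")["image"]
for im in(s0,s):
    roi=im[165:205,350:415].astype(int);m=(roi.min(2)>125).astype(np.uint8);x,y=np.nonzero(m)[::-1];print(x.mean()+350,y.mean()+165,m.sum(),x.min(),x.max(),y.max())
E
```

```text
-11.829148289336912 [ 0.005 -0.002 -1.   ] [ 0.44256265 -0.35008711  0.13358731] [-0.20615854  1.23929309 12.20860787] [0.2241762  0.21897761 0.09289967]
381.97131147540983 168.1516393442623 244 11 54 9
382.0722433460076 168.3764258555133 263 10 60 16
```

>>> carry_out([
  [1,-0.3,0,0,0],
  [1,-0.3,0,0,0],
  [1,-0.4,0,0,0],
  [1,-0.4,0,0,0],
  [1,-0.4,0,0,0],
  [1,0,0,0,0],
])

```text
time: 24.5
tool_pos: [0.441, -0.3497, 0.1472]
ee_rot: [-2.257, 1.57, 2.248]
wrist_force: [-0.3, -2.0, -0.7]
width: 0.0519
```

Force is near zero at 7.5 mm above the seated height, so the cap is free. I'll lift to the final height.

>>> carry_out([
  [1,-0.5,0,0,0],
  [1,-0.8,0,0,0],
  [1,-1,0,0,0],
  [1,-1,0,0,0],
  [1,-1,0,0,0],
  [1,-0.6,0,0,0],
  [1,-0.3,0,0,0],
  [1,0,0,0,0],
  [1,0,0,0,0],
  [1,0,0,0,0],
])

```text
time: 25.5
tool_pos: [0.4409, -0.3498, 0.1988]
ee_rot: [-2.112, 1.569, 2.393]
wrist_force: [-0.2, 1.0, -1.2]
width: 0.0517
```

```bash
python3 - <<'E'
from h import *
from bench import robot
from scipy.spatial.transform import Rotation as R
t=robot.snapshot("top");s=robot.snapshot("side")
o=robot.get_obs();M=R.from_euler("xyz",o["ee_rot"]).as_matrix()
print(M[:,0].round(3),o["tool_pos"],o["time"],o["wrist_force"],o["width"])
x0,y0=.4409,-.3495
q=proj(s,[x0,y0,.2]).astype(int);r=35;k=8;im=crop(s,q,r,k);th=np.linspace(0,6.28,60)
for z,ra,col in((.185,.016,(0,255,0)),(.241+.014,.026,(255,255,0)),(.241-.014,.026,(255,255,0))):
    pts=np.array([(proj(s,[x0+ra*np.cos(a),y0+ra*np.sin(a),z])-q+r)*k+k/2 for a in th]).astype(int)
    cv2.polylines(im,[pts],True,col,1)
b=cv2.resize(s["image"][110:350,170:430,::-1],(240,560) if 0 else (240,222))
can=np.zeros((560,800,3),np.uint8);can[:,:560]=im;can[:222,560:]=b
can[230:430,560:]=cv2.resize(t["image"][90:310,190:500,::-1],(240,200))
cv2.imwrite("pics/fin.png",can)
E
```

```text
[-0.001  0.001 -1.   ] [ 0.44098275 -0.34986526  0.19889978] 25.6 [ 0.44742624  0.29800865 -0.23320885] 0.05184577550924554
```

View pics/fin.png

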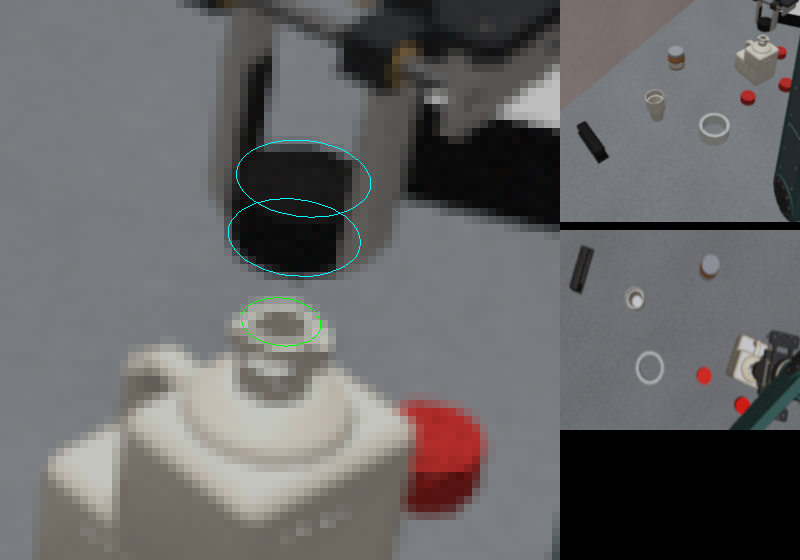

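The cap is off, gripped level and directly above the open mouth (mouth at about (281,321) in the crop). The jug, nested tumblers and bystanders are in place.

```bash
python3 -c "
from bench import robot
print(robot.close_job())"
```

```text
the job is handed in; nothing more can be done
None
```

The job is done and handed in at about 25.6 s on the robot's clock, against the 58 s limit. No verdict was reported.

- **Tumblers:** one tumbler is set fully down inside the other, upright on the table and released. In both views its rim matched the predicted 107 mm outline.
- **Cap:** I pressed it to about 6 mm (roughly 14 N), turned it 61° anticlockwise and lifted it with almost no force. It is held level (tool axis about 0.1° off vertical), with its middle about 56 mm and its lower edge about 42 mm above the mouth. It looked centred over the mouth to within a millimetre or two.
- **Jug and bystanders:** the jug matched its earlier image position to within a pixel or so. The stapler, tape roll and jar looked undisturbed, though I checked those only by eye in the last picture.

**Height readings:** the first grasp closed on nothing. I touched the table to find out why: the fingertips are really 30.5 mm higher than the reported tool height. I corrected every later height for this, and the next picture showed the fingertips where expected.

**Cap position:** the two views disagreed by 2–3 mm on the cap's sideways position. Closing the gripper pulled the tool about 2 mm over, and I shifted the commanded position 2 mm to match.

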